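# Fill the condiment rack in order of height

### The arm

A 6-joint arm with a two-finger parallel gripper is mounted at the origin on a cart in front of the work surface, level with it; the furniture and walls round the work are solid. World frame = base frame: x ahead of the robot, y to its left, z up, the work surface at z = 0. Lengths are in mm, angles in rad, forces in N, time in s.
With the tool pointing down it reaches from about 250 to 725 mm from the base axis. Payload 9.7 kg.
Tool frame: the origin (TCP) lies on the centre line of the jaws, within the pads' length; the fingertips stand 19 mm ahead of it and the grasp point (between the pads) is the TCP; z points along the fingers, y is the line along which they close (so a half turn about z gives the same grasp; the last joint's range is limited). The gripper opens to 85 mm and grips with 20 to 120 N. Pads are 22 mm wide; open, the fingers measure 114 mm over their backs; the gripper's body (76 mm by 85 mm) begins 54 mm behind the grasp point. The pads swing forward as they close: fully open they stand 13 mm farther back than shut.
Start: joints at [1.21, 0.087, 0.176, 1.66, 0, 1.571], TCP at [194.16, 514.586, 250.284] pointing down, gripper open.
Joint ranges: [-3.13, 3.13], [-0.85, 1.81], [-1.15, 1.24], [-2.2, 2.28], [-1.44, 1.52], [-3.14, 3.14]. Speed limits (rad/s): [2.22, 2.22, 2.57, 3.14, 3.14, 3.14].

### API

Orientations are given as [roll, pitch, yaw] about the fixed x, y, z axes, in that order (R = Rz(yaw) Ry(pitch) Rx(roll)).
In Python, from station import * gives the robot as it stands.
- The arm moves only by the tool send_rows, never from a script. Its argument "motion" is a list of rows, each a list of 4 numbers: the shift along the tool's x, y, z in cm, then the turn about the tool's z in degrees. In form: [[tx, ty, tz, yaw], ...]. A call has 1 to 8 rows; each row is the pose to reach, as a shift and turn from the pose commanded when the call began, along the tool's axes at that moment; what a row does not reach only later rows make up. A row lasts 1/10 s, in which the tool goes at most 50 mm and 8.59 degrees, less where a joint would pass 70% of its speed; a pose out of reach is approached as far as the arm can. A call with a gripper value outside its range is refused whole. "hand" is the opening in per cent of the stroke, from 0 (shut) to 100 (fully open), set as the call begins (left out, the last holds). The fingers move at their own pace and stop on an object; "force" is the grip in N (left out, the last holds). Time passes only in rows, so rows that repeat a pose let the fingers close. It gives the time, the measured TCP pose, the force, the opening and the grip force at its end, in the units of the state.
- get_obs(): the state, without advancing time (a new reading comes with each control period).
- get_image(name): name is "scene" or "top"; returns a dict with "color" (400x640x3 uint8, red, green, blue), "z_map" (400x640 float32, mm along the optical axis (not along the pixel's ray), 0 where there is no reading), "camera_matrix" (3x3 intrinsics, pixels), "R" (3x3) and "t" (3): a world point X has camera coordinates R X + t. Camera axes: x right, y down, z forward; pixel columns grow to the right and rows downward; lengths in mm; the calibration is good to about 2 mm. A picture is of the moment at which its call begins.
- sign_off(): hands the job in; it is judged then, once.
The state is a dict: "clock": time; "joint_positions": joint angles; "dq": joint speeds; "joint_torque": joint torques, N m; "eef_pos": TCP position; "ee_rot": TCP orientation; "contact_force": force on the tool from outside, world axes, zero at the start; "moment": the same for the moment, N m; "finger_gap": finger opening in mm; "grasp_force": force on a finger pad.
Only numpy, scipy, OpenCV 4.12 (cv2) and the standard library are available. Lean on these libraries where they do the work, as an engineer would, in place of code of your own. Each camera call takes 0.05 s, during which the arm holds its last target. There are 200 camera calls.

### The job

Take the oil bottle, the pepper mill, the spice jar and the mustard pot that stand along the front edge of the worktop, and stand them upright in the four bays of the steel condiment rack, one to a bay, in order of height: the tallest in the end bay by the tall red squeeze bottle at one end of the rack, stepping down to the shortest in the end bay by the low tub at its other end. Set each one down gently, without dropping or knocking it over, and leave the squeeze bottle and the tub standing where they are.

Things in the scene. Friction and masses are not known exactly. Their poses are not given: they have to be found in the camera images.
- rack: Fixed steel condiment rack, 249 x 69 mm: tray, its upper face 5 mm above the worktop, low wire gallery round it and three dividers, all below 33 mm. Origin under its centre at worktop height; own y along its length, x across it, away from the robot, z up. Four bays in a row, centres at y = -90, -30, 30, 90 mm, x = 0, each at least 55 mm clear both ways.
- oil_bottle: Slim round green glass bottle with a pale paper label and a black cap, the tallest of the four: 158 mm high, body 43 mm across up to 92 mm, straight neck 27 mm across from 113 to 141 mm above its foot, cap 30 mm across above that; about 0.28 kg. Origin at the centre of its foot, z up along its axis. Take it by the neck.
- pepper_mill: Turned dark wooden pepper mill with a small steel nut on top, second tallest: 127 mm high, foot 43 mm across, waist 33 mm, upper part straight and 38 mm across from 64 to 104 mm above its foot; about 0.20 kg. Origin at the centre of its foot, z up along its axis.
- spice_jar: White round spice jar with printed band and white shaker cap, third in height: 98 mm high, 47 mm across all the way up; about 0.11 kg. Origin at the centre of its foot, z up along its axis.
- mustard_pot: Plain white stoneware mustard pot with a cork stopper, the shortest of the four: 66 mm high, straight body 44 mm across from 4 to 52 mm above its foot, cork 37 mm across above 55 mm; about 0.18 kg. Origin at the centre of its foot, z up along its axis.
- squeeze_bottle: Tall red squeeze bottle with a pointed nozzle, 58 mm across and 198 mm high, standing on the worktop beyond one end of the rack (which end changes); it marks the tall end and is not to be moved. Origin at the centre of its foot.
- low_tub: Low white round tub with a snap lid, 79 mm across and 50 mm high, standing on the worktop beyond the other end of the rack; it marks the low end and is not to be moved. Origin at the centre of its foot.
Things that resemble listed ones, but are neither listed nor needed, are in the scene too. What is shaped like the pepper_mill but blue is not meant.

How it is judged (in metres and radians):
At the end, for the whole second after the job is handed in: Oil bottle, mill, spice jar and pot stand in this order in the four bays, the bottle at the squeeze bottle's end, the pot at the tub's end: each within 15 mm of its bay's centre along and across the rack, foot less than 10 mm above the worktop, within 0.12 rad of upright, at rest (((world y of squeeze_bottle above 0.43 m and y of oil_bottle in the frame of rack between 0.075 and 0.105 m and x of oil_bottle in the frame of rack between -0.015 and 0.015 m and z of each of oil_bottle, pepper_mill, spice_jar, mustard_pot in the frame of rack below 0.01 m and y of pepper_mill in the frame of rack between 0.015 and 0.045 m and x of pepper_mill in the frame of rack between -0.015 and 0.015 m and y of spice_jar in the frame of rack between -0.045 and -0.015 m and x of spice_jar in the frame of rack between -0.015 and 0.015 m and y of mustard_pot in the frame of rack between -0.105 and -0.075 m and x of mustard_pot in the frame of rack between -0.015 and 0.015 m) or (world y of squeeze_bottle below 0.43 m and y of oil_bottle in the frame of rack between -0.105 and -0.075 m and x of oil_bottle in the frame of rack between -0.015 and 0.015 m and z of each of oil_bottle, pepper_mill, spice_jar, mustard_pot in the frame of rack below 0.01 m and y of pepper_mill in the frame of rack between -0.045 and -0.015 m and x of pepper_mill in the frame of rack between -0.015 and 0.015 m and y of spice_jar in the frame of rack between 0.015 and 0.045 m and x of spice_jar in the frame of rack between -0.015 and 0.015 m and y of mustard_pot in the frame of rack between 0.075 and 0.105 m and x of mustard_pot in the frame of rack between -0.015 and 0.015 m)) and angle between each of oil_bottle, pepper_mill, spice_jar, mustard_pot's own z axis and vertical below 0.12 rad and linear speed of each of oil_bottle, pepper_mill, spice_jar, mustard_pot below 0.03 m/s); the robot touches nothing.
It fails at once if the squeeze bottle or the tub is moved by more than 20 mm or tipped (distance of any of squeeze_bottle, low_tub from where it was at the start of the episode above 0.02 m or angle between any of squeeze_bottle, low_tub's own z axis and vertical above 0.4 rad).
It fails at once if one of the four things falls out of the fingers (faster than 0.6 m/s near the worktop or rack, with the fingers off it) ((linear speed of oil_bottle above 0.6 m/s and height (world z) of oil_bottle below 0.08 m and contact force between the fingers and oil_bottle below 0.1 N) or (linear speed of pepper_mill above 0.6 m/s and height (world z) of pepper_mill below 0.08 m and contact force between the fingers and pepper_mill below 0.1 N) or (linear speed of spice_jar above 0.6 m/s and height (world z) of spice_jar below 0.08 m and contact force between the fingers and spice_jar below 0.1 N) or (linear speed of mustard_pot above 0.6 m/s and height (world z) of mustard_pot below 0.08 m and contact force between the fingers and mustard_pot below 0.1 N)).
It fails at once if one of the four things is knocked over (angle between any of oil_bottle, pepper_mill, spice_jar, mustard_pot's own z axis and vertical above 0.9 rad).
It also fails if it takes over 102 s, if anything falls off the work surface, if the arm or the gripper's body presses on something with over 40 N, if the wrist force passes 120 N, or if a joint passes its speed limit or range.

## Working session

There is one attempt and no reset: what is moved stays moved. The work goes in short steps, Python scripts to look and compute and a tool call to move; the robot and the scene stay as the last step left them, time stands still between calls to the robot, and variables do not carry over. Pictures are saved under pics/ and viewed, at most 14 in all, crops included, and the job is handed in when it is done.

Besides the shell and the picture viewer there is one more tool, called after ">>>" as name(argument=value, ...), one argument or row to a line, values as JSON. send_rows: Moves the arm, as the interface text tells. Its arguments: {"type":"object","properties":{"motion":{"type":"array"},"hand":{"type":"number"},"force":{"type":"number"}},"required":["motion"]}

```bash
mkdir -p pics
cat > h.py <<'E'
from station import *
import numpy as np, cv2, pickle
def snap(n,tag):
    im=get_image(n); pickle.dump(im,open(f'pics/{tag}.pkl','wb'))
    cv2.imwrite(f'pics/{tag}.png',im['color'][:,:,::-1]); return im
def load(tag): return pickle.load(open(f'pics/{tag}.pkl','rb'))
def cloud(im):
    z=im['z_map'].astype(float); K=im['camera_matrix']; v,u=np.mgrid[:z.shape[0],:z.shape[1]]
    c=np.stack([(u-K[0,2])/K[0,0]*z,(v-K[1,2])/K[1,1]*z,z],-1)
    return (c-im['t'])@im['R']   # R^T (c-t)
E
python3 - <<'E'
from h import *
for n in('top','scene'): im=snap(n,n+'0'); print(n,(-im['R'].T@im['t']).round(), im['camera_matrix'][0,0])
o=get_obs(); print(o)
E
```

```text
top [ 445.  170. 1305.] 375.87828754082545
scene [-413. -599. 1249.] 463.4098827156187
{'clock': 0.1, 'joint_positions': array([1.20999101e+00, 8.73777822e-02, 1.75245109e-01, 1.65977978e+00,
       6.68773639e-06, 1.57078576e+00]), 'dq': array([-0.00064027, -0.0009683 ,  0.00179423, -0.00038028,  0.00237561,
        0.00031143]), 'joint_torque': array([-6.89564386e-04, -5.21561372e+01,  4.65653014e+01,  1.60681136e-02,
       -4.51585606e-06,  7.67412928e-06]), 'eef_pos': array([194.10481077, 514.4317967 , 249.68523478]), 'ee_rot': array([-3.14047653e+00, -6.69952694e-06,  2.78079790e+00]), 'contact_force': array([ 0.80389174,  0.67231434, -0.0466782 ]), 'moment': array([-0.03605367,  0.03053019,  0.01861293]), 'grasp_force': 0.0, 'finger_gap': 85.61774355132434}
```

View pics/top0.png

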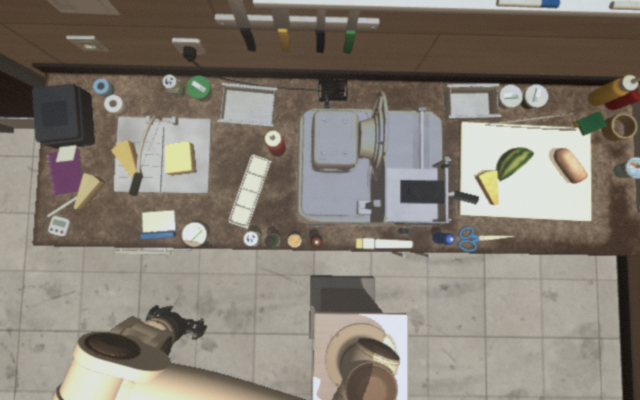

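View pics/scene0.png

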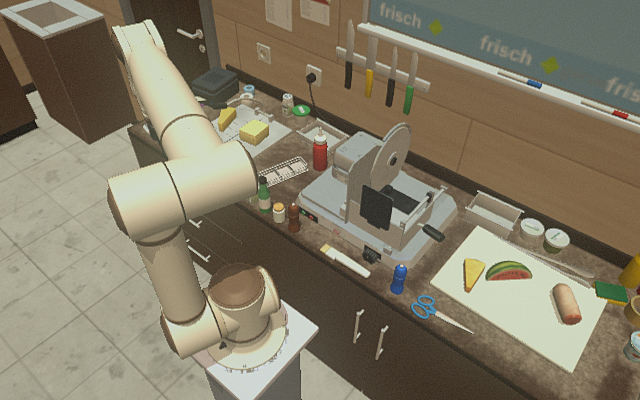

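The top view shows the rack at about (249,190), the squeeze bottle at (275,142) and the tub at (195,234). The front-edge things are at (251,239), (272,239), (294,240) and (317,239); the blue mill at (443,238) is the decoy. I'll confirm these in an enlarged crop and measure them.

Run:
```python
from h import *
im=load('top0'); cv2.imwrite('pics/c1.png',cv2.resize(im['color'][120:255,170:340,::-1],None,fx=4.4,fy=4.4,interpolation=cv2.INTER_CUBIC))
P=cloud(im)
for n,(u,v) in dict(jar=(251,239),bot=(272,239),pot=(294,240),mill=(317,239),tub=(195,234),sq=(275,142)).items():
    p=P[v-9:v+10,u-9:u+10].reshape(-1,3); p=p[p[:,2]>20]
    zt=np.percentile(p[:,2],95); q=p[p[:,2]>zt-12]
    print(n,P[v,u].round(),'top',zt.round(),'c',q.mean(0).round(1),((q.max(0)+q.min(0))/2).round(1),(np.ptp(q,0)).round(1),len(q))
```

```text
jar [397. 364. 103.] top 101.0 c [400.1 361.8 126.7] [411.3 278.8 697.6] [  66.6  217.9 1215. ] 166
bot [401. 291. 162.] top 162.0 c [395.3 295.2 199.8] [411.9 241.5 728.1] [  65.4  143.4 1154. ] 82
pot [395. 229.  70.] top 70.0 c [394.1 228.8  77.5] [409.9 208.  681.7] [  69.3   76.4 1246.9] 106
mill [402. 155. 121.] top 126.0 c [394.5 159.1 153.4] [412.  158.  709.4] [  65.2   25.3 1191.4] 68
tub [409. 557.  51.] top 54.0 c [408.6 557.2  52.6] [411.5 379.6 673.4] [  66.1  419.5 1263.4] 352
sq [698. 290. 160.] top 181.0 c [708.8 298.1 186.4] [709.1 298.3 186.4] [ 9.5 11.6 31.2] 23
```

View pics/c1.png

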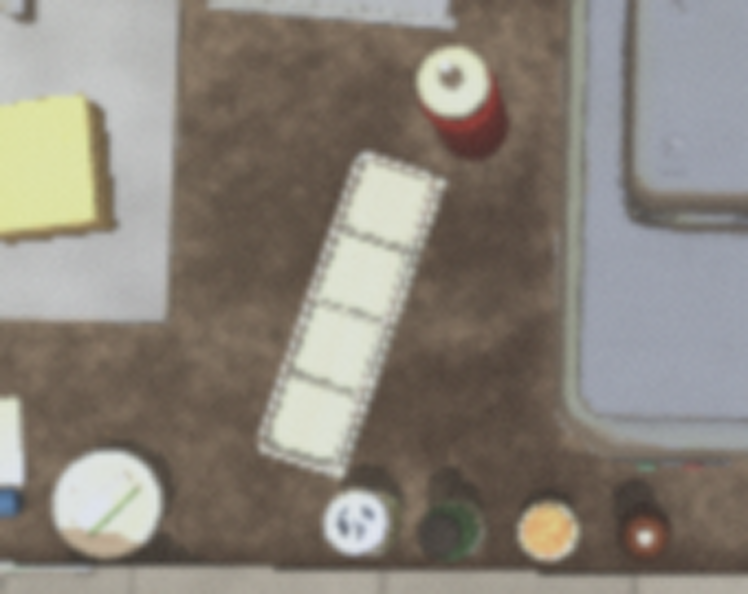

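Run:
```python
from h import *
im=load('top0'); P=cloud(im)
for n,(u,v,h,lo) in dict(jar=(251,239,98,80),bot=(272,239,158,145),botbody=(272,239,92,40),pot=(294,240,66,50),mill=(317,239,127,68),tub=(195,234,50,30),sq=(275,142,198,20)).items():
    r=14 if n in('tub','sq') else 10
    p=P[v-r:v+r+1,u-r:u+r+1].reshape(-1,3); q=p[(p[:,2]>lo)&(p[:,2]<h+8)]
    l,h2=np.percentile(q,[3,97],axis=0)
    print(n,'med',np.median(q,0).round(1),'mid',((l+h2)/2).round(1),(h2-l).round(1),len(q))
# rack
B=P[150:232,225:275].reshape(-1,3)
for a,b in((10,45),(4,45),(18,45)):
    m=(B[:,2]>a)&(B[:,2]<b); q=B[m]
    M=np.zeros((500,500),np.uint8); ij=((q[:,:2]-[350,200])).astype(int); ok=((ij>=0)&(ij<500)).all(1)
    ij=ij[ok]; M[ij[:,0],ij[:,1]]=255; M=cv2.morphologyEx(M,cv2.MORPH_CLOSE,np.ones((7,7)))
    n,L,st,_=cv2.connectedComponentsWithStats(M); k=1+st[1:,4].argmax()
    c=np.argwhere(L==k)+[350,200]; rr=cv2.minAreaRect(c.astype(np.float32)); print(a,len(q),rr,cv2.boxPoints(rr).round())
# color based: tray beige
hsv=cv2.cvtColor(im['color'],cv2.COLOR_RGB2HSV)
m=np.zeros((400,640),np.uint8); m[150:232,225:275]=(hsv[150:232,225:275,2]>150)*255
m=cv2.morphologyEx(m,cv2.MORPH_CLOSE,np.ones((5,5)))
pts=np.argwhere(m>0)[:,::-1].astype(np.float32); r=cv2.minAreaRect(pts); print(r)
K=im['camera_matrix']
for zz in(5,30):
  w=[]
  for u,v in list(cv2.boxPoints(r))+[r[0]]:
    d=im['R'].T@np.array([(u-K[0,2])/K[0,0],(v-K[1,2])/K[1,1],1]); C=-im['R'].T@im['t']; w.append((C+d*(zz-C[2])/d[2])[:2].round(1))
  print(zz,w)
```

```text
jar med [400.  364.8  97.6] mid [399.  366.1  94.4] [40.5 40.6 14.2] 173
bot med [394.3 300.2 157.8] mid [393.5 299.8 157.5] [25.9 25.9  9.9] 80
botbody med [400.5 285.5  91.2] mid [393.2 296.2  72.6] [41.4 33.8 53.7] 50
pot med [394.8 229.6  65.4] mid [393.3 231.2  61.2] [35.8 36.9 18.4] 131
mill med [394.7 158.  115.5] mid [392.8 157.8 114.1] [33.8 31.6 23.5] 109
tub med [408.3 560.8  49.1] mid [407.4 561.4  48.6] [68.5 70.8 11.5] 473
sq med [700.2 293.9 149.2] mid [707.3 296.7 108.7] [ 47.7  49.2 155.2] 380
10 418 ((488.7931823730469, 385.31256103515625), (48.58980941772461, 141.6432342529297), 50.99252700805664) [[418. 411.]
 [529. 322.]
 [559. 360.]
 [449. 449.]]
4 1254 ((553.25927734375, 387.0574645996094), (72.782470703125, 253.58599853515625), 72.75853729248047) [[421. 390.]
 [664. 315.]
 [685. 384.]
 [443. 459.]]
18 328 ((476.0341491699219, 385.50732421875), (25.483423233032227, 102.32878875732422), 57.094757080078125) [[426. 403.]
 [512. 347.]
 [526. 368.]
 [440. 424.]]
((248.78036499023438, 192.1134490966797), (24.927289962768555, 74.86570739746094), 15.395548820495605)
5 [array([440.3, 464.1]), array([692.5, 404.1]), array([670.9, 319.8]), array([419.1, 381.1]), array([554.7, 392.5])]
30 [array([440.4, 458.5]), array([687.8, 399.6]), array([666.5, 316.9]), array([419.6, 377. ]), array([552.6, 388.2])]
```

The rack fits a 253x73 mm rectangle, as expected, with its centre near (553,387) and its long axis at -17° from world x. The squeeze end is the far one. In crop c1 the four things are: jar (white shaker cap) at (356,522), bottle (black cap, green) at (450,530), pot (cork) at (548,530) and mill (brown with a steel nut) at (645,535). Their heights match the descriptions. I'll place the shortest first so the gripper body stays clear of things already in the rack.

```bash
cat >> h.py <<'E'
C0=np.array([553,387.]); E_=np.array([.955,-.297]); N_=np.array([.297,.955]); PHI=72.7
def bay(k,a=0,c=0): return C0+E_*(k+a)+N_*c   # k + toward squeeze
def go(*targets):
    """targets (x,y,z,phi): shifts [cm] and turn from the present pose; phi= angle of finger line"""
    o=get_obs(); y=o['ee_rot'][2]; p=o['eef_pos']
    tx=np.array([np.cos(y),np.sin(y)]); ty=np.array([np.sin(y),-np.cos(y)]); f=np.degrees(y)-90
    print('t',round(o['clock'],2),'at',p.round(1),'phi',round(f,1),'gap',round(o['finger_gap'],1),'F',o['contact_force'].round(1))
    for x,yy,z,ph in targets:
        d=np.array([x,yy])-p[:2]; t=(f-ph+90)%180-90
        print([round(d@tx/10,2),round(d@ty/10,2),round((p[2]-z)/10,2),round(t,1)])
E
python3 - <<'E'
from h import *
for k in(-90,-30,30,90): print(k,bay(k).round(),np.hypot(*bay(k)).round())
go((394,230,200,0),(394,230,49,0))
E
```

```text
-90 [467. 414.] 624.0
-30 [524. 396.] 657.0
30 [582. 378.] 694.0
90 [639. 360.] 734.0
t 0.1 at [194.1 514.4 249.7] phi 69.3 gap 85.6 F [ 0.8  0.7 -0. ]
[np.float64(-28.74), np.float64(-19.56), np.float64(4.97), np.float64(69.3)]
[np.float64(-28.74), np.float64(-19.56), np.float64(20.07), np.float64(69.3)]
```

>>> send_rows(
  motion=[
    [-4,-2.7,0.7,8.5],
    [-8,-5.4,1.4,17],
    [-12,-8.2,2.1,25.5],
    [-16,-11,2.8,34],
    [-20,-13.6,3.5,42.5],
    [-24,-16.3,4.2,51],
    [-27.5,-18.7,4.8,59.5],
    [-28.7,-19.6,5,68],
  ],
  hand=100,
  force=40,
)

```text
clock: 0.9
eef_pos: [394.7, 227.0, 199.4]
ee_rot: [-3.141, 0.001, 1.585]
contact_force: [-0.7, 1.6, -0.4]
finger_gap: 85.4
grasp_force: 0.0
```

Run:
```python
from h import *
snap('top','top1')
go((394,230,120,0),(394,230,49,0))
```

```text
t 0.95 at [394.9 226.7 199.3] phi 0.3 gap 86.0 F [ 1.  -0.1 -0.6]
[np.float64(0.33), np.float64(-0.09), np.float64(7.93), np.float64(0.3)]
[np.float64(0.33), np.float64(-0.09), np.float64(15.03), np.float64(0.3)]
```

>>> send_rows(
  motion=[
    [0,0,2,0],
    [0,0,4,0],
    [0,0,6,0],
    [0,0,7,0],
    [0,0,7,0],
    [0,0,7,0],
  ],
)

```text
clock: 1.55
eef_pos: [393.5, 230.2, 130.9]
ee_rot: [3.141, -0.0, 1.595]
contact_force: [0.0, 0.2, -0.2]
finger_gap: 85.3
grasp_force: 0.0
```

Run:
```python
from h import *
go((394,230,49,0))
```

```text
t 1.55 at [393.5 230.2 130.9] phi 1.4 gap 85.3 F [ 0.   0.2 -0.2]
[np.float64(-0.02), np.float64(0.05), np.float64(8.19), np.float64(1.4)]
```

>>> send_rows(
  motion=[
    [0,0,3,0],
    [0,0,6,0],
    [0,0,7.5,0],
    [0,0,8.2,0],
    [0,0,8.2,0],
    [0,0,8.2,0],
  ],
)

```text
clock: 2.15
eef_pos: [394.1, 230.3, 49.6]
ee_rot: [3.14, -0.001, 1.594]
contact_force: [-0.0, 0.6, 0.4]
finger_gap: 84.9
grasp_force: 0.0
```

>>> send_rows(
  motion=[
    [0,0,0,0],
    [0,0,0,0],
    [0,0,0,0],
    [0,0,0,0],
    [0,0,0,0],
    [0,0,0,0],
    [0,0,0,0],
  ],
  hand=20,
  force=40,
)

```text
clock: 2.85
eef_pos: [393.9, 230.1, 49.2]
ee_rot: [3.14, -0.001, 1.594]
contact_force: [-0.7, -0.8, 5.8]
finger_gap: 42.4
grasp_force: 40.2
```

Run:
```python
from h import *
x,y=bay(-90)
go((394,230,129,72.7),(x,y,130,72.7),(x,y,55.5,72.7))
```

```text
t 2.85 at [393.9 230.1  49.2] phi 1.3 gap 42.4 F [-0.7 -0.8  5.8]
[np.float64(-0.01), np.float64(0.01), np.float64(-7.98), np.float64(-71.4)]
[np.float64(18.19), np.float64(7.74), np.float64(-8.08), np.float64(-71.4)]
[np.float64(18.19), np.float64(7.74), np.float64(-0.63), np.float64(-71.4)]
```

>>> send_rows(
  motion=[
    [0,0,-3,0],
    [0,1,-6,0],
    [0,4,-8,-4],
    [0,7.5,-8,-12],
    [0.5,9,-8,-20],
    [4,9,-8,-28],
    [8,9,-8,-36],
    [12,8.5,-8,-44],
  ],
)

```text
clock: 3.65
eef_pos: [476.0, 352.8, 127.9]
ee_rot: [-3.141, 0.0, 2.366]
contact_force: [0.8, -0.0, -1.7]
finger_gap: 42.7
grasp_force: 42.0
```

>>> send_rows(
  motion=[
    [0,0,0,0],
    [0,0,0,0],
    [0,0,0,0],
  ],
)

```text
clock: 3.95
eef_pos: [475.7, 351.1, 128.1]
ee_rot: [-3.141, 0.0, 2.361]
contact_force: [-0.2, -0.3, -1.9]
finger_gap: 42.5
grasp_force: 42.0
```

Run:
```python
from h import *
snap('scene','s2')
x,y=bay(-90)
go((x,y,130,72.7),(x,y,70,72.7),(x,y,55.5,72.7))
im=snap('top','top2'); cv2.imwrite('pics/c2.png',cv2.resize(im['color'][120:255,170:340,::-1],None,fx=4.4,fy=4.4,interpolation=cv2.INTER_CUBIC))
P=cloud(load('top1')) # second rack fit, arm elsewhere
for t in('top0','top1'):
  P=cloud(load(t))
  B=P[150:232,225:275].reshape(-1,3);q=B[(B[:,2]>4)&(B[:,2]<45)]
  M=np.zeros((500,500),np.uint8); ij=(q[:,:2]-[350,200]).astype(int); M[ij[:,0],ij[:,1]]=255
  M=cv2.morphologyEx(M,cv2.MORPH_CLOSE,np.ones((9,9))); n,L,st,_=cv2.connectedComponentsWithStats(M); k=1+st[1:,4].argmax()
  print(t,cv2.minAreaRect((np.argwhere(L==k)+[350,200]).astype(np.float32)))
```

```text
t 4.0 at [475.8 350.9 128.3] phi 45.2 gap 42.3 F [-0.2 -0.1 -2.3]
[np.float64(5.05), np.float64(3.84), np.float64(-0.17), np.float64(-27.5)]
[np.float64(5.05), np.float64(3.84), np.float64(5.83), np.float64(-27.5)]
[np.float64(5.05), np.float64(3.84), np.float64(7.28), np.float64(-27.5)]
top0 ((554.2615356445312, 390.13702392578125), (79.52011108398438, 253.59336853027344), 72.6459732055664)
top1 ((557.8079223632812, 391.08984375), (88.36510467529297, 260.3126220703125), 71.69438934326172)
```

View pics/s2.png

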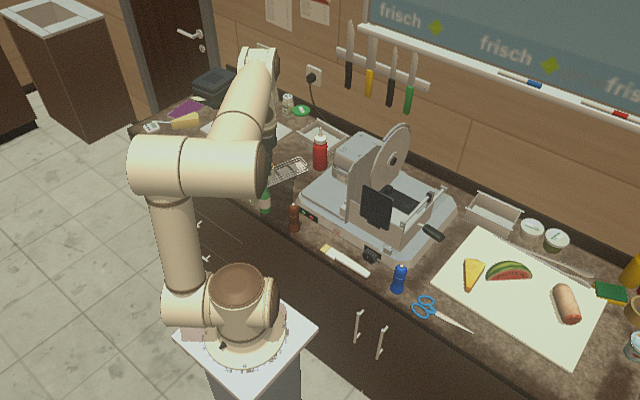

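The scene view shows the arm carrying the pot past the front row, with the bottle at (264,195) and the mill at (294,218) still standing. Two rack estimates agree to about 3 mm, so I'll lower the pot into the near bay.

>>> send_rows(
  motion=[
    [2,1.5,0,-8],
    [4,3,0,-16],
    [5.05,3.9,0,-24],
    [5.05,3.9,2,-27.5],
    [5.05,3.9,4,-27.5],
    [5.05,3.9,5,-27.5],
    [5.05,3.9,6,-27.5],
    [5.05,3.9,6,-27.5],
  ],
)

```text
clock: 4.85
eef_pos: [467.1, 414.2, 67.2]
ee_rot: [-3.14, -0.001, 2.841]
contact_force: [-0.1, -0.7, -2.5]
finger_gap: 42.6
grasp_force: 42.0
```

Run:
```python
from h import *
x,y=bay(-90,1,0)
go((x,y,54,72.7))
im=snap('top','top3'); cv2.imwrite('pics/c3.png',cv2.resize(im['color'][140:250,180:320,::-1],None,fx=5,fy=5,interpolation=cv2.INTER_CUBIC))
```

```text
t 4.85 at [467.1 414.2  67.2] phi 72.8 gap 42.6 F [-0.1 -0.7 -2.5]
[np.float64(-0.11), np.float64(-0.05), np.float64(1.32), np.float64(0.1)]
```

View pics/c3.png

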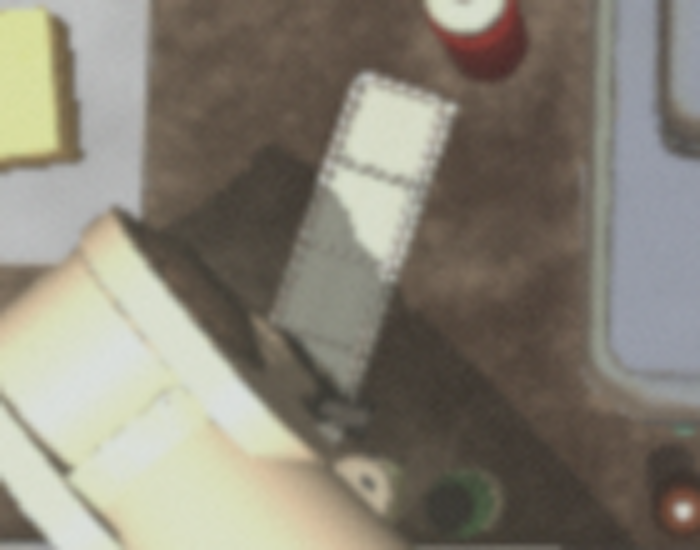

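The arm hides the near bay; nothing else has moved. I'll lower slowly and watch the force.

>>> send_rows(
  motion=[
    [0,0,0.4,0],
    [0,0,0.8,0],
    [0,0,1.1,0],
    [0,0,1.3,0],
    [0,0,1.3,0],
    [0,0,1.3,0],
  ],
)

```text
clock: 5.5
eef_pos: [467.2, 415.0, 55.2]
ee_rot: [-3.141, 0.0, 2.842]
contact_force: [2.0, -1.8, -2.4]
finger_gap: 42.3
grasp_force: 42.0
```

>>> send_rows(
  motion=[
    [0,0,0.1,0],
    [0,0,0.2,0],
    [0,0,0.2,0],
  ],
)

```text
clock: 5.8
eef_pos: [467.4, 415.2, 54.3]
ee_rot: [3.141, 0.001, 2.842]
contact_force: [0.5, -1.7, 3.7]
finger_gap: 42.6
grasp_force: 42.6
```

>>> send_rows(
  motion=[
    [0,0,0,0],
    [0,0,0,0],
    [0,0,0,0],
    [0,0,0,0],
  ],
  hand=80,
)

```text
clock: 6.2
eef_pos: [467.1, 415.1, 53.2]
ee_rot: [-3.141, -0.0, 2.842]
contact_force: [0.6, -0.1, 0.2]
finger_gap: 68.6
grasp_force: 0.0
```

>>> send_rows(
  motion=[
    [0,0,-1,0],
    [0,0,-3,0],
    [0,0,-7,0],
    [0,0,-12,0],
    [0,0,-14,0],
    [0,0,-14,0],
  ],
  hand=100,
)

```text
clock: 6.8
eef_pos: [468.2, 416.0, 198.4]
ee_rot: [3.136, 0.004, 2.842]
contact_force: [0.2, -0.1, 0.0]
finger_gap: 85.2
grasp_force: 0.0
```

Run:
```python
from h import *
go((399,366,195,0),(399,366,66,0))
```

```text
t 6.8 at [468.2 416.  198.4] phi 72.8 gap 85.2 F [ 0.2 -0.1  0. ]
[np.float64(5.14), np.float64(-6.82), np.float64(0.34), np.float64(72.8)]
[np.float64(5.14), np.float64(-6.82), np.float64(13.24), np.float64(72.8)]
```

>>> send_rows(
  motion=[
    [0.6,-0.9,0,8.5],
    [1.2,-1.8,0,17],
    [2,-2.7,0,25.5],
    [2.7,-3.6,0,34],
    [3.4,-4.5,0,42.5],
    [4,-5.4,0,51],
    [4.8,-6.3,0,59.5],
    [5.1,-6.8,0,68],
  ],
)

```text
clock: 7.6
eef_pos: [397.4, 364.5, 192.6]
ee_rot: [-3.14, 0.001, 1.649]
contact_force: [0.3, -0.0, -0.1]
finger_gap: 85.5
grasp_force: 0.0
```

>>> send_rows(
  motion=[
    [0,0,1,4],
    [0,0,3,4],
    [0,0,3,4],
  ],
)

```text
clock: 7.9
eef_pos: [397.3, 364.2, 160.3]
ee_rot: [-3.138, 0.003, 1.585]
contact_force: [-0.8, -0.3, -0.4]
finger_gap: 85.4
grasp_force: 0.0
```

Run:
```python
from h import *
go((399,366,66,0))
im=snap('top','top4'); P=cloud(im)
u,v=251,239
p=P[v-10:v+11,u-10:u+11].reshape(-1,3); q=p[(p[:,2]>85)&(p[:,2]<106)]; print(len(q),np.median(q,0))
```

```text
t 7.9 at [397.3 364.2 160.3] phi 0.8 gap 85.4 F [-0.8 -0.3 -0.4]
[np.float64(0.18), np.float64(0.17), np.float64(9.43), np.float64(0.8)]
50 [403.78270995 351.66099504  97.91070847]
```

>>> send_rows(
  motion=[
    [0.1,0.1,3,0],
    [0.1,0.2,6,0],
    [0.1,0.2,8.5,0],
    [0.1,0.2,9.4,0],
    [0.1,0.2,9.4,0],
    [0.1,0.2,9.4,0],
  ],
)

```text
clock: 8.55
eef_pos: [400.9, 366.6, 70.8]
ee_rot: [3.14, -0.001, 1.585]
contact_force: [0.7, 0.1, 0.1]
finger_gap: 85.5
grasp_force: 0.0
```

>>> send_rows(
  motion=[
    [0,0,0,0],
    [0,0,0,0],
    [0,0,0,0],
    [0,0,0,0],
    [0,0,0,0],
    [0,0,0,0],
  ],
  hand=20,
  force=35,
)

```text
clock: 9.15
eef_pos: [400.8, 366.6, 70.5]
ee_rot: [3.14, -0.001, 1.585]
contact_force: [-0.3, 1.0, 5.7]
finger_gap: 46.6
grasp_force: 35.2
```

Run:
```python
from h import *
x,y=bay(-30,1)
go((399,366,176,0),(480,345,176,40),(x,y,176,72.7),(x,y,75,72.7))
```

```text
t 9.15 at [400.8 366.6  70.5] phi 0.8 gap 46.6 F [-0.3  1.   5.7]
[np.float64(-0.05), np.float64(-0.18), np.float64(-10.55), np.float64(0.8)]
[np.float64(-2.27), np.float64(7.89), np.float64(-10.55), np.float64(-39.2)]
[np.float64(2.73), np.float64(12.5), np.float64(-10.55), np.float64(-71.9)]
[np.float64(2.73), np.float64(12.5), np.float64(-0.45), np.float64(-71.9)]
```

>>> send_rows(
  motion=[
    [0,0,-3,0],
    [0,0.5,-6.5,-6],
    [0,2,-9,-14],
    [0.5,5,-9.5,-22],
    [1.2,8,-9.5,-30],
    [2,11,-9.5,-38],
    [2.7,12.5,-9.5,-46],
    [2.7,12.5,-9.5,-54],
  ],
)

```text
clock: 9.95
eef_pos: [526.7, 395.3, 163.3]
ee_rot: [-3.141, -0.0, 2.533]
contact_force: [-0.1, -0.8, -1.4]
finger_gap: 46.4
grasp_force: 36.7
```

>>> send_rows(
  motion=[
    [0,0,0,-8],
    [0,0,0,-16],
    [0,0,0,-18],
    [0,0,0,-18],
  ],
)

```text
clock: 10.35
eef_pos: [525.0, 395.0, 164.3]
ee_rot: [-3.142, -0.0, 2.842]
contact_force: [-0.3, -1.0, -1.5]
finger_gap: 46.8
grasp_force: 36.7
```

Run:
```python
from h import *
x,y=bay(-30,1)
go((x,y,90,72.7),(x,y,75,72.7))
im=snap('top','top5'); cv2.imwrite('pics/c5.png',cv2.resize(im['color'][140:250,180:320,::-1],None,fx=5,fy=5,interpolation=cv2.INTER_CUBIC))
```

```text
t 10.35 at [525.  395.  164.3] phi 72.8 gap 46.8 F [-0.3 -1.  -1.5]
[np.float64(-0.01), np.float64(0.07), np.float64(7.43), np.float64(0.1)]
[np.float64(-0.01), np.float64(0.07), np.float64(8.93), np.float64(0.1)]
```

View pics/c5.png

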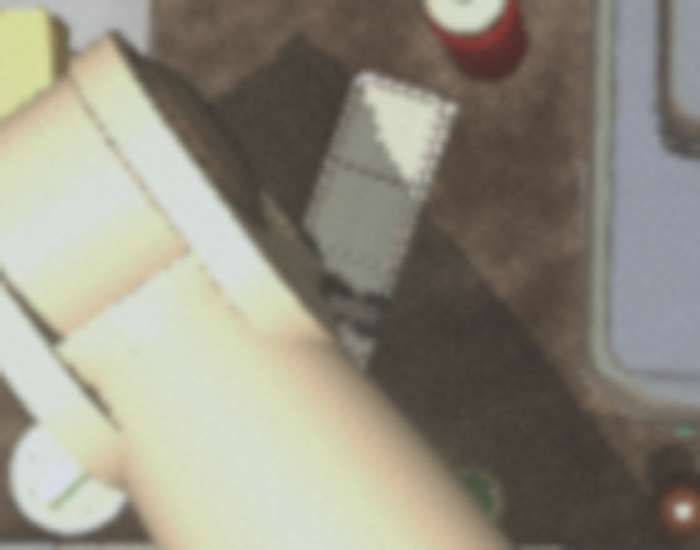

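The arm hides the jar again. I'll lower to just above the gallery and then ease it in, watching the force.

>>> send_rows(
  motion=[
    [0,0,2,0],
    [0,0,4,0],
    [0,0,5.2,0],
    [0,0,6,0],
    [0,0,6.6,0],
    [0,0,7.2,0],
    [0,0,7.8,0],
    [0,0,7.8,0],
  ],
)

```text
clock: 11.2
eef_pos: [525.3, 395.5, 86.1]
ee_rot: [3.14, 0.0, 2.842]
contact_force: [3.2, 3.7, -4.0]
finger_gap: 46.7
grasp_force: 37.2
```

>>> send_rows(
  motion=[
    [0,0,0.3,0],
    [0,0,0.6,0],
    [0,0,0.9,0],
    [0,0,1.1,0],
    [0,0,1.1,0],
  ],
)

```text
clock: 11.7
eef_pos: [525.8, 395.6, 76.1]
ee_rot: [3.139, 0.002, 2.842]
contact_force: [5.6, 3.9, 3.6]
finger_gap: 46.6
grasp_force: 37.2
```

>>> send_rows(
  motion=[
    [-0.1,0.1,0,0],
    [-0.2,0.2,0,0],
    [-0.2,0.2,0.05,0],
    [-0.2,0.2,0.05,0],
  ],
)

```text
clock: 12.1
eef_pos: [527.6, 396.0, 75.5]
ee_rot: [-3.141, 0.001, 2.842]
contact_force: [1.6, -0.1, 8.8]
finger_gap: 46.9
grasp_force: 37.5
```

Lateral force is relieved and the jar is seated (z 75.5). Releasing.

>>> send_rows(
  motion=[
    [0,0,0,0],
    [0,0,0,0],
    [0,0,0,0],
    [0,0,0,0],
  ],
  hand=80,
)

```text
clock: 12.5
eef_pos: [527.2, 396.1, 74.2]
ee_rot: [-3.141, -0.001, 2.842]
contact_force: [-0.7, -0.5, -0.5]
finger_gap: 68.3
grasp_force: 0.0
```

>>> send_rows(
  motion=[
    [0,0,-1,0],
    [0,0,-3,0],
    [0,0,-7,0],
    [0,0,-11,0],
    [0,0,-12.5,0],
    [0,0,-12.5,0],
  ],
  hand=100,
)

```text
clock: 13.1
eef_pos: [528.3, 396.9, 203.8]
ee_rot: [3.137, 0.003, 2.842]
contact_force: [0.6, 0.2, 0.3]
finger_gap: 85.5
grasp_force: 0.0
```

Run:
```python
from h import *
go((394,158,200,30),(394,158,86,30))
```

```text
t 13.1 at [528.3 396.9 203.8] phi 72.8 gap 85.5 F [0.6 0.2 0.3]
[np.float64(5.77), np.float64(-26.79), np.float64(0.38), np.float64(42.8)]
[np.float64(5.77), np.float64(-26.79), np.float64(11.78), np.float64(42.8)]
```

>>> send_rows(
  motion=[
    [1,-4.4,0,0],
    [2,-9,0,0],
    [3,-13.5,0,0],
    [4,-18,0,0],
    [5,-22.5,0,0],
    [5.7,-26,0,0],
    [5.8,-26.8,0.5,0],
    [5.8,-26.8,1,0],
  ],
)

```text
clock: 13.9
eef_pos: [392.6, 156.6, 189.2]
ee_rot: [3.141, 0.0, 2.84]
contact_force: [1.0, 0.8, -1.0]
finger_gap: 85.3
grasp_force: 0.0
```

>>> send_rows(
  motion=[
    [0,0,0,0],
    [0,0,0,0],
  ],
)

```text
clock: 14.1
eef_pos: [393.2, 158.1, 189.1]
ee_rot: [-3.141, -0.001, 2.843]
contact_force: [-0.1, -1.0, 0.2]
finger_gap: 85.7
grasp_force: 0.0
```

Run:
```python
from h import *
go((394,158,86,72.7))
im=snap('top','top6'); cv2.imwrite('pics/c6.png',cv2.resize(im['color'][130:255,180:340,::-1],None,fx=4.6,fy=4.6,interpolation=cv2.INTER_CUBIC))
P=cloud(im)
B=P[150:240,220:280].reshape(-1,3)
for n,c,zl in(('pot',(467,415),(55,80)),('jar',(527,396),(88,112))):
  q=B[(np.hypot(*(B[:,:2]-c).T)<40)&(B[:,2]>zl[0])&(B[:,2]<zl[1])]; l,h=np.percentile(q,[3,97],axis=0); print(n,len(q),np.median(q,0).round(1),((l+h)/2).round(1),(h-l).round(1))
```

```text
t 14.1 at [393.2 158.1 189.1] phi 72.9 gap 85.7 F [-0.1 -1.   0.2]
[np.float64(-0.08), np.float64(0.01), np.float64(10.31), np.float64(0.2)]
pot 135 [463.9 412.8  69.8] [465.4 413.6  65.9] [36.3 34.2 19.3]
jar 171 [523.9 394.4 102.8] [524.2 396.1  99.5] [39.  39.7 16.2]
```

View pics/c6.png

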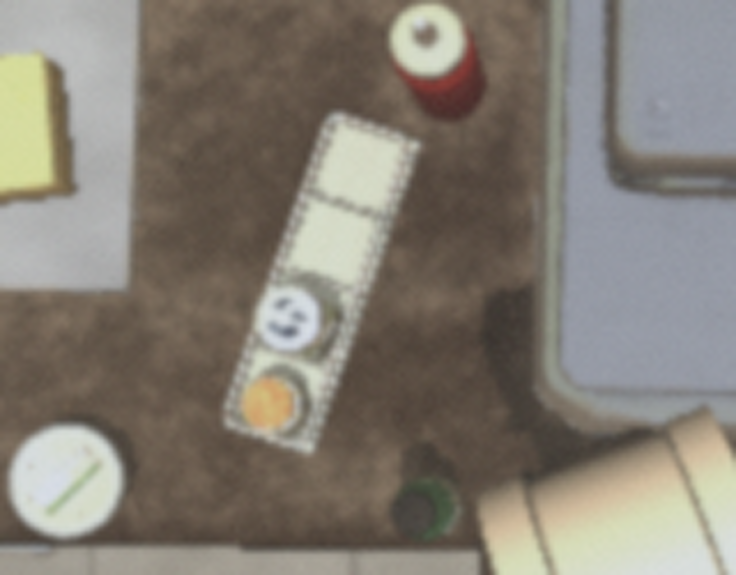

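Pot (268,403) and jar (290,318) stand in their bays. The tool frame sits about (+2.5,+1) mm from the camera frame, so I'll apply that correction. Next is the mill.

>>> send_rows(
  motion=[
    [-0.2,0,3,0],
    [-0.2,0.1,6,0],
    [-0.2,0.1,9,0],
    [-0.2,0.1,10.3,0],
    [-0.2,0.1,10.3,0],
    [-0.2,0.1,10.3,0],
  ],
)

```text
clock: 14.75
eef_pos: [395.6, 158.1, 87.8]
ee_rot: [3.141, 0.001, 2.842]
contact_force: [-0.3, -0.2, 1.1]
finger_gap: 85.4
grasp_force: 0.0
```

>>> send_rows(
  motion=[
    [0,0,0,0],
    [0,0,0,0],
    [0,0,0,0],
    [0,0,0,0],
    [0,0,0,0],
    [0,0,0,0],
  ],
  hand=20,
  force=40,
)

```text
clock: 15.35
eef_pos: [395.5, 157.8, 87.7]
ee_rot: [3.141, 0.001, 2.842]
contact_force: [-0.5, -0.5, 5.3]
finger_gap: 37.0
grasp_force: 40.3
```

```bash
sed -i 's/C0=np.array(\[553,387.\])/C0=np.array([555.7,388.])/' h.py
python3 - <<'E'
from h import *
x,y=bay(30)
go((x,y,200,72.7),(x,y,91,72.7))
E
```

```text
t 15.35 at [395.5 157.8  87.7] phi 72.8 gap 37.0 F [-0.5 -0.5  5.3]
[np.float64(-11.51), np.float64(26.72), np.float64(-11.23), np.float64(0.1)]
[np.float64(-11.51), np.float64(26.72), np.float64(-0.33), np.float64(0.1)]
```

>>> send_rows(
  motion=[
    [0,0,-4,0],
    [0,0,-8,0],
    [-1,2,-11,0],
    [-2.7,6.3,-11.5,0],
    [-4.6,10.7,-11.5,0],
    [-6.5,15,-11.5,0],
    [-8.4,19.5,-11.5,0],
    [-10.2,23.7,-11.5,0],
  ],
)

```text
clock: 16.15
eef_pos: [563.5, 355.7, 200.9]
ee_rot: [-3.141, -0.001, 2.842]
contact_force: [1.0, -0.5, -1.7]
finger_gap: 36.9
grasp_force: 41.5
```

>>> send_rows(
  motion=[
    [-0.9,2.1,0,0],
    [-1.3,3,0,0],
    [-1.3,3,0,0],
    [-1.3,3,2,0],
    [-1.3,3,4,0],
    [-1.3,3,5,0],
    [-1.3,3,5,0],
  ],
)

```text
clock: 16.85
eef_pos: [582.9, 378.0, 150.2]
ee_rot: [-3.139, -0.002, 2.842]
contact_force: [0.4, 0.1, -2.2]
finger_gap: 36.8
grasp_force: 41.7
```

Run:
```python
from h import *
x,y=bay(30)
go((x,y,92.7,72.7))
```

```text
t 16.85 at [582.9 378.  150.2] phi 72.8 gap 36.8 F [ 0.4  0.1 -2.2]
[np.float64(-0.1), np.float64(0.15), np.float64(5.75), np.float64(0.1)]
```

>>> send_rows(
  motion=[
    [-0.1,0.1,1,0],
    [-0.1,0.1,2,0],
    [-0.1,0.1,3,0],
    [-0.1,0.1,3.8,0],
    [-0.1,0.1,4.4,0],
    [-0.1,0.1,5,0],
    [-0.1,0.1,5.3,0],
    [-0.1,0.1,5.5,0],
  ],
)

```text
clock: 17.65
eef_pos: [585.1, 379.5, 96.5]
ee_rot: [-3.142, -0.0, 2.842]
contact_force: [-0.5, 0.9, -3.1]
finger_gap: 36.8
grasp_force: 41.7
```

>>> send_rows(
  motion=[
    [0,0,0.1,0],
    [0,0,0.25,0],
    [0,0,0.25,0],
  ],
)

```text
clock: 17.95
eef_pos: [585.1, 379.6, 94.3]
ee_rot: [3.141, 0.0, 2.842]
contact_force: [-0.3, -0.2, -2.1]
finger_gap: 36.6
grasp_force: 41.7
```

>>> send_rows(
  motion=[
    [0,0,0.1,0],
    [0,0,0.2,0],
    [0,0,0.2,0],
  ],
)

```text
clock: 18.25
eef_pos: [585.2, 379.6, 92.8]
ee_rot: [3.141, 0.0, 2.842]
contact_force: [-1.0, -0.6, 1.0]
finger_gap: 36.7
grasp_force: 42.0
```

Touched down at 92.8, as predicted. Releasing and retreating, then on to the bottle.

>>> send_rows(
  motion=[
    [0,0,0.05,0],
    [0,0,0.05,0],
    [0,0,0.05,0],
    [0,0,0.05,0],
    [0,0,0.05,0],
  ],
  hand=80,
)

```text
clock: 18.75
eef_pos: [585.1, 379.6, 91.8]
ee_rot: [3.142, 0.0, 2.842]
contact_force: [0.1, 0.8, -0.8]
finger_gap: 68.2
grasp_force: 0.0
```

>>> send_rows(
  motion=[
    [0,0,-1,0],
    [0,0,-3,0],
    [0,0,-7,0],
    [0,0,-11,0],
    [0,0,-12.5,0],
    [0,0,-12.5,0],
  ],
  hand=100,
)

```text
clock: 19.35
eef_pos: [585.9, 380.1, 220.9]
ee_rot: [3.137, 0.004, 2.842]
contact_force: [-0.4, 0.6, -0.2]
finger_gap: 85.2
grasp_force: 0.0
```

Run:
```python
from h import *
go((396.5,300.5,215,72.7),(396.5,300.5,127,72.7))
```

```text
t 19.35 at [585.9 380.1 220.9] phi 72.8 gap 85.2 F [-0.4  0.6 -0.2]
[np.float64(15.75), np.float64(-13.19), np.float64(0.59), np.float64(0.1)]
[np.float64(15.75), np.float64(-13.19), np.float64(9.39), np.float64(0.1)]
```

>>> send_rows(
  motion=[
    [3.5,-2.9,0,0],
    [7,-5.9,0,0],
    [10.5,-8.8,0,0],
    [13.5,-11.3,0,0],
    [15.6,-13.1,0,0],
    [15.6,-13.1,0,0],
    [15.6,-13.1,0,0],
  ],
)

```text
clock: 20.05
eef_pos: [397.1, 300.3, 216.3]
ee_rot: [3.142, 0.0, 2.842]
contact_force: [-0.7, 0.2, 0.1]
finger_gap: 85.1
grasp_force: 0.0
```

Run:
```python
from h import *
go((396.7,300.8,127,72.7))
im=snap('top','top7'); cv2.imwrite('pics/c7.png',cv2.resize(im['color'][130:255,180:340,::-1],None,fx=4.6,fy=4.6,interpolation=cv2.INTER_CUBIC))
```

```text
t 20.05 at [397.1 300.3 216.3] phi 72.9 gap 85.1 F [-0.7  0.2  0.1]
[np.float64(0.05), np.float64(0.03), np.float64(8.93), np.float64(0.2)]
```

View pics/c7.png

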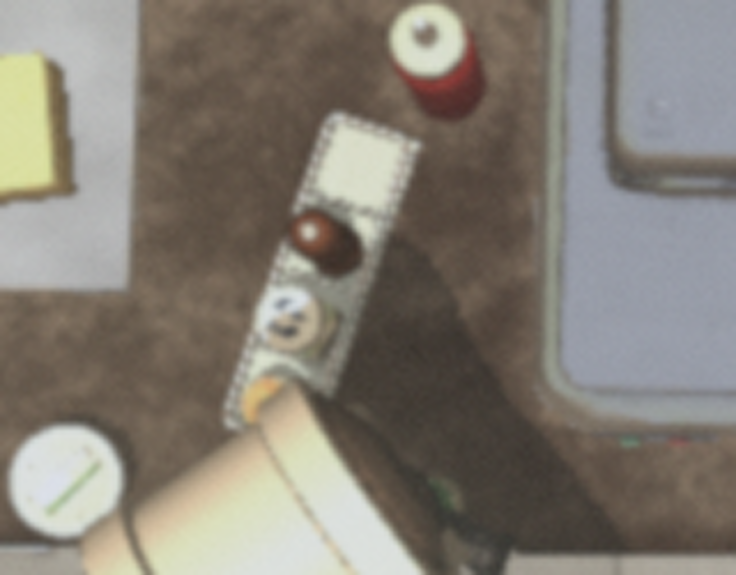

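The mill stands in its bay at (318,240), with jar and pot unmoved. Taking the bottle by the neck.

>>> send_rows(
  motion=[
    [0,0,2,0],
    [0,0,4,0],
    [0,0,6.5,0],
    [0,0,8.3,0],
    [0,0,8.9,0],
    [0,0,8.9,0],
    [0,0,8.9,0],
  ],
)

```text
clock: 20.8
eef_pos: [397.9, 300.7, 128.4]
ee_rot: [3.141, 0.0, 2.842]
contact_force: [0.2, 0.2, 0.2]
finger_gap: 85.3
grasp_force: 0.0
```

>>> send_rows(
  motion=[
    [0,0,0,0],
    [0,0,0,0],
    [0,0,0,0],
    [0,0,0,0],
    [0,0,0,0],
    [0,0,0,0],
    [0,0,0,0],
  ],
  hand=10,
  force=50,
)

```text
clock: 21.5
eef_pos: [397.5, 300.5, 128.2]
ee_rot: [3.141, 0.001, 2.842]
contact_force: [-1.3, -0.6, 6.0]
finger_gap: 27.9
grasp_force: 48.4
```

Run:
```python
from h import *
x,y=bay(90,-3,-3)
go((550,300,190,72.7),(x-20,y-40,190,72.7),(x,y,190,72.7),(x,y,132,72.7)); print(x,y,np.hypot(x,y))
```

```text
t 21.5 at [397.5 300.5 128.2] phi 72.8 gap 27.9 F [-1.3 -0.6  6. ]
[np.float64(-14.58), np.float64(4.45), np.float64(-6.18), np.float64(0.1)]
[np.float64(-20.5), np.float64(8.3), np.float64(-6.18), np.float64(0.1)]
[np.float64(-21.23), np.float64(12.71), np.float64(-6.18), np.float64(0.1)]
[np.float64(-21.23), np.float64(12.71), np.float64(-0.38), np.float64(0.1)]
637.8940000000001 359.296 732.1218278756618
```

>>> send_rows(
  motion=[
    [0,0,-2,0],
    [0,0,-4.5,0],
    [-2,0.6,-6.2,0],
    [-5.5,1.7,-6.2,0],
    [-9.5,2.9,-6.2,0],
    [-13.5,4.1,-6.2,0],
    [-17,5.2,-6.2,0],
    [-19,6.5,-6.2,0],
  ],
)

```text
clock: 22.3
eef_pos: [600.2, 305.5, 188.0]
ee_rot: [-3.14, -0.001, 2.84]
contact_force: [0.7, -0.5, -2.5]
finger_gap: 28.0
grasp_force: 49.6
```

>>> send_rows(
  motion=[
    [-1.2,1.2,0,0],
    [-1.8,2.5,0,0],
    [-2.1,4,0,0],
    [-2.2,5.2,0,0],
    [-2.2,6.2,0,0],
    [-2.2,6.2,0,0],
    [-2.2,6.2,0,0],
  ],
)

```text
clock: 23.0
eef_pos: [637.2, 359.0, 188.7]
ee_rot: [-3.14, -0.001, 2.842]
contact_force: [0.8, -0.8, -2.3]
finger_gap: 27.8
grasp_force: 49.7
```

Run:
```python
from h import *
x,y=bay(90,-3,-3)
go((x,y,150,72.7),(x,y,133,72.7)); print(get_obs()['joint_positions'].round(2),get_obs()['ee_rot'])
```

```text
t 23.0 at [637.2 359.  188.7] phi 72.8 gap 27.8 F [ 0.8 -0.8 -2.3]
[np.float64(-0.06), np.float64(0.05), np.float64(3.87), np.float64(0.1)]
[np.float64(-0.06), np.float64(0.05), np.float64(5.57), np.float64(0.1)]
[ 0.51  0.55  0.63  1.66 -0.    0.81] [-3.14036271e+00 -1.05231029e-03  2.84216798e+00]
```

>>> send_rows(
  motion=[
    [-0.2,0.2,1,0],
    [-0.2,0.2,2,0],
    [-0.2,0.2,3,0],
    [-0.2,0.2,3.8,0],
    [-0.2,0.2,4.4,0],
    [-0.2,0.2,4.9,0],
    [-0.2,0.2,5.2,0],
    [-0.2,0.2,5.3,0],
  ],
)

```text
clock: 23.8
eef_pos: [639.9, 360.5, 136.5]
ee_rot: [-3.141, 0.0, 2.842]
contact_force: [0.3, -0.8, -1.4]
finger_gap: 27.7
grasp_force: 50.2
```

>>> send_rows(
  motion=[
    [0,0,0.1,0],
    [0,0,0.2,0],
    [0,0,0.2,0],
  ],
)

```text
clock: 24.1
eef_pos: [640.0, 360.6, 134.9]
ee_rot: [3.141, 0.0, 2.842]
contact_force: [1.3, -0.4, -2.3]
finger_gap: 28.1
grasp_force: 50.2
```

>>> send_rows(
  motion=[
    [0,0,0.1,0],
    [0,0,0.2,0],
    [0,0,0.2,0],
  ],
)

```text
clock: 24.4
eef_pos: [640.0, 360.6, 133.4]
ee_rot: [3.141, 0.001, 2.842]
contact_force: [0.2, 0.5, 2.6]
finger_gap: 27.9
grasp_force: 50.4
```

>>> send_rows(
  motion=[
    [0,0,0.05,0],
    [0,0,0.05,0],
    [0,0,0.05,0],
    [0,0,0.05,0],
    [0,0,0.05,0],
  ],
  hand=75,
)

```text
clock: 24.9
eef_pos: [639.9, 360.5, 132.2]
ee_rot: [-3.142, -0.0, 2.842]
contact_force: [0.7, 0.4, -0.1]
finger_gap: 64.3
grasp_force: 0.0
```

>>> send_rows(
  motion=[
    [0,0,-1,0],
    [0,0,-3,0],
    [0,0,-6,0],
    [0,0,-9,0],
    [0,0,-11,0],
    [0,0,-11,0],
  ],
)

```text
clock: 25.5
eef_pos: [640.5, 360.8, 246.9]
ee_rot: [3.137, 0.004, 2.842]
contact_force: [1.0, 0.1, 0.6]
finger_gap: 64.1
grasp_force: 0.0
```

>>> send_rows(
  motion=[
    [4,0,0,0],
    [8,-3,0,0],
    [12,-7,0,0],
    [16,-11,0,0],
    [20,-15,0,0],
    [23,-19,0,0],
    [25,-22,0,0],
    [25,-22,0,0],
  ],
)

```text
clock: 26.3
eef_pos: [332.6, 221.8, 242.7]
ee_rot: [3.141, 0.0, 2.842]
contact_force: [1.3, 0.3, 1.5]
finger_gap: 64.2
grasp_force: 0.0
```

Run:
```python
from h import *
go()
im=snap('top','top8'); cv2.imwrite('pics/c8.png',cv2.resize(im['color'][130:255,180:340,::-1],None,fx=4.6,fy=4.6,interpolation=cv2.INTER_CUBIC))
P=cloud(im); B=P[120:240,210:290].reshape(-1,3)
for n,k,zl in(('pot',-90,(55,80)),('jar',-30,(88,112)),('mill',30,(75,140)),('bottle',90,(145,175))):
  c=bay(k); q=B[(np.hypot(*(B[:,:2]-c).T)<32)&(B[:,2]>zl[0])&(B[:,2]<zl[1])]; l,h=np.percentile(q,[3,97],axis=0); d=(l+h)[:2]/2+[2.5,1]-c
  print(n,len(q),((l+h)/2).round(1),'err along,across',round(d@E_,1),round(d@N_,1))
```

```text
t 26.3 at [332.6 221.8 242.7] phi 72.8 gap 64.2 F [1.3 0.3 1.5]
pot 135 [465.3 413.8  66.3] err along,across -1.9 -0.5
jar 170 [524.  395.4  99.1] err along,across -0.4 -0.6
mill 133 [581.5 377.8 104.8] err along,across -0.2 -0.4
bottle 79 [635.8 360.5 162.5] err along,across -3.3 -0.8
```

View pics/c8.png

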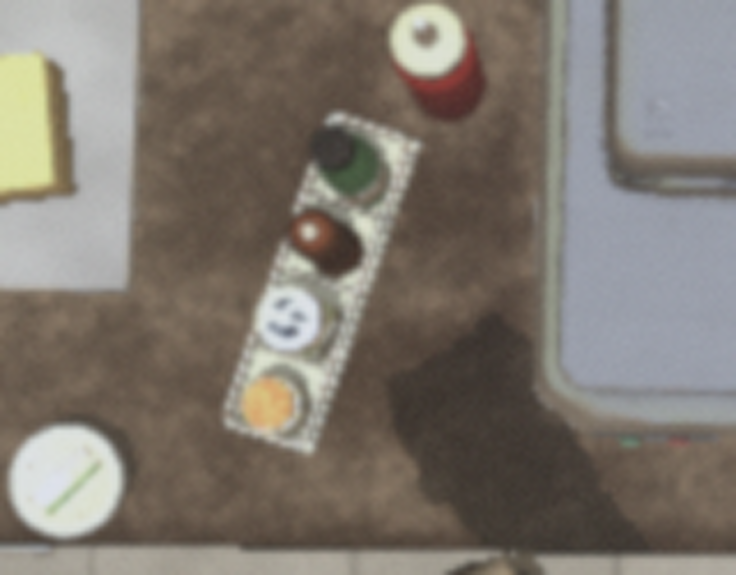

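All four stand upright in order: bottle (335,148), mill (315,235), jar (290,318) and pot (268,403). Each is within 4 mm of its bay centre, and the squeeze bottle and tub are undisturbed. Handing in.

```bash
python3 -c "
from station import *
print(sign_off())"
```

```text
the job is handed in; nothing more can be done
None
```

The oil bottle, pepper mill, spice jar and mustard pot stand upright in the rack in height order from the squeeze bottle's end to the tub's, each measured within 4 mm of its bay centre; I handed the job in at about 26 s, and no verdict came back.

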